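Weigh in the sample jar that is full

TASK

Get the kitchen scale ready and weigh in the sample: with the blue brush sweep the three chestnuts off the weighing plate into the red tray beside it, stand the brush back on the table, and zero the empty scale by pressing its tare button (the orange one beside the display). Then find out which of the three closed jars is the full one - you can only tell by its weight in the hand, lifted by its lid knob - and set that one down gently in the middle of the plate, leaving the two empty jars standing on the table. Do not touch the chestnuts with the fingers, tip a jar over or shift the thermometer and the label roll.

Things in the scene. Friction and masses are not known exactly. Their poses are not given: they have to be found in the camera images.
- scale: digital kitchen scale, 205x148 mm, fixed; origin centre of underside. Its blue weighing plate covers local x -100 to +37 mm, y -70 to +70 mm, top at z = 35 mm; buttons and display lie on the lower part at its +x end (top of the housing 23 mm), which faces the robot. A fixed blue stapler (138x34x42 mm) stands 40 mm off the long side oppopoint the tray
- plate_mid (a point): middle of the top face of the weighing plate; axes as the scale's
- tare_top (a point): middle of the top of the orange tare button beside the display, 27 mm above the table; axes as the scale's. The button is 20 mm along x and 11 mm along y, the one of three that is nearest the scale's centre line; the next button's middle lies 16 mm further towards the scale's -y. Pressed straight down, about 5 N to the stop
- scale_tare (a joint): travel of the tare button: 0 released, 0.0012 m fully down; a light spring returns it
- tray: red plastic tray, 176x112 mm outside, 22 mm high, 3 mm walls and floor, open at the top, fixed on the table against one long side of the scale, its local +y side or its -y side, 2 to 4 mm from the housing; origin at the centre of its underside, x along the scale's x
- tray_in (a point): centre of the tray's inner floor; inside 170 mm along x, 106 mm along y
- brush: blue hand brush standing on its bristles, origin at the centre of its underside. Bristle block 146 mm long (local x), 28 mm wide (y), from z = 0 to 26 mm, stiff; back 150x34 mm from 26 to 38 mm; on top a grip ridge 104 mm long (x), 20 mm thick (y), from 38 to 65 mm. 0.14 kg
- chestnut_0: brown chestnut, 28 mm wide, 22 mm high, 12 g, loose on the weighing plate within 25 mm of its middle line along x; origin at the centre of its flat pale base
- chestnut_1: brown chestnut, 28 mm wide, 22 mm high, 12 g, loose on the weighing plate within 25 mm of its middle line along x; origin at the centre of its flat pale base
- chestnut_2: brown chestnut, 28 mm wide, 22 mm high, 12 g, loose on the weighing plate within 25 mm of its middle line along x; origin at the centre of its flat pale base
- jar_a: closed steel sample jar, 89 mm diameter, 100 mm high, origin centre of underside; lid clipped on for good. Lid knob of two upright leaves, 8 mm thick (own x), 16 mm long (y), 80.5 to 98.5 mm above the underside, carries the jar; its paper tag is flimsy. Three jars look alike: empty 0.15 to 0.18 kg, with a portion inside 0.32 to 0.42 kg. Any one may be the full one
- jar_b: closed steel sample jar, 89 mm diameter, 100 mm high, origin centre of underside; lid clipped on for good. Lid knob of two upright leaves, 8 mm thick (own x), 16 mm long (y), 80.5 to 98.5 mm above the underside, carries the jar; its paper tag is flimsy. Three jars look alike: empty 0.15 to 0.18 kg, with a portion inside 0.32 to 0.42 kg. Any one may be the full one
- jar_c: closed steel sample jar, 89 mm diameter, 100 mm high, origin centre of underside; lid clipped on for good. Lid knob of two upright leaves, 8 mm thick (own x), 16 mm long (y), 80.5 to 98.5 mm above the underside, carries the jar; its paper tag is flimsy. Three jars look alike: empty 0.15 to 0.18 kg, with a portion inside 0.32 to 0.42 kg. Any one may be the full one
- probe_thermometer: probe thermometer, 28x175x14 mm, white and blue, lying loose beyond the scale and the jars: a bystander
- label_roll_0: white roll of blank tags, 64 mm diameter, 46 mm high, standing loose behind the jars: a bystander. (A black printer cable, up to 23 mm high, fixed, lies between the jars)
There are look-alikes about, which are no part of the job. Leave any turquoise look-alike of the jar_c alone.

How it is judged:
By the outcome, as a careful person would: the job done as asked, in the order asked, and still so for the second after the job is handed in, with the robot touching nothing.
It also fails if it takes over 72 s, if anything falls off the work surface, if the arm or the gripper's body presses on something with over 40 N, if the wrist force passes 120 N, or if a joint passes its speed limit or range.

ROBOT

A 6-joint arm with a two-finger parallel gripper is mounted at the origin on a cart in front of the work surface, level with it; the furniture and walls round the work are solid. World frame = base frame: x ahead of the robot, y to its left, z up, the work surface at z = 0. Lengths are in m, angles in rad, forces in N, time in s.
With the tool pointing down it reaches from about 0.425 to 0.95 m from the base axis. Payload 14.7 kg.
Tool frame: the origin (TCP) lies at the very end of the fingers, on their centre line; the grasp point (between the pads) lies 19 mm behind it; z points along the fingers, y is the line along which they close (so a half turn about z gives the same grasp; the last joint's range is limited). The gripper opens to 85 mm and grips with 20 to 120 N. Pads are 22 mm wide; open, the fingers measure 114 mm over their backs; the gripper's body (76 mm by 85 mm) begins 54 mm behind the grasp point. The pads swing forward as they close: fully open they stand 13 mm farther back than shut.
Start: joints at [-1.271, 0.48, 1.596, -0, 1.065, -0.047], TCP at [0.221, -0.611, 0.231] pointing down, gripper open.
Joint ranges: [-2.75, 2.75], [-0.82, 2.05], [0.23, 2.67], [-1.56, 4.7], [0.09, 2.69], [-2.92, 2.92]. Speed limits (rad/s): [1.89, 1.89, 2.39, 3.01, 3.01, 3.01].

INTERFACE

Orientations are given as a unit quaternion [x, y, z, w].
In Python, from workcell import ctrl gives the robot as it stands.
- The arm moves only by the tool send_rows, never from a script. Its argument "moves" is a list of rows, each an object with "xyz": the shift along the tool's x, y, z in mm, a list of three; "dr": the turn, a rotation vector about the tool's x, y, z in rad, a list of three. A call has exactly 5 rows; each row is the pose to reach, as a shift and turn from the pose commanded when the call began, along the tool's axes at that moment; what a row does not reach only later rows make up. A row lasts 1/8 s, in which the tool goes at most 62.5 mm and 10.7 degrees, less where a joint would pass 70% of its speed; a pose out of reach is approached as far as the arm can. A call with a gripper value outside its range is refused whole. "claw" is the finger opening in mm, from 0 to 85.4, set as the call begins (left out, the last holds). The fingers move at their own pace and stop on an object; "force" is the grip in N (left out, the last holds). Time passes only in rows, so rows that repeat a pose let the fingers close, or fill a call up. It gives the time, the measured TCP pose, the force, the opening and the grip force at its end, in the units of the state.
- ctrl.get_obs(): the state, without advancing time (a new reading comes with each control period).
- ctrl.grab_frame(name): name is "scene" or "side" or "wrist"; returns the picture (384x512x3 uint8, red, green, blue); there is no depth.
- ctrl.camera_model(name): a dict with "fov_y" (degrees; the focal length in pixels is half the picture's height over the tangent of half this angle, whatever the lens; pixels are square), "cx", "cy" (the principal point, pixels), "k1" (the pictures are not rectified: a ray, as slopes to the right and down, at radius r is drawn at 1 + k1 r^2 times it, then the intrinsics apply), "position" and "attitude" of the camera in the world. Camera axes: x right, y down, z forward; pixel columns grow to the right and rows downward; lengths in m; the calibration is good to about 2 mm. A picture is of the moment at which its call begins: read the wrist's pose just before it. camera_model takes no time and is no camera call; for the wrist camera it gives the pose at the moment of the call.
- ctrl.finish_job(): hands the job in; it is judged then, once.
The state is a dict: "clock": time; "joint_positions": joint angles; "dq": joint speeds; "effort": joint torques, N m; "eef_pos": TCP position; "tool_rot": TCP orientation; "force": force on the tool from outside, world axes, zero at the start; "ft_torque": the same for the moment, N m; "grip_width": finger opening in m; "gripper_force": force on a finger pad.
Only numpy, scipy, OpenCV 4.12 (cv2) and the standard library are available. Lean on these libraries where they do the work, as an engineer would, in place of code of your own. Each camera call takes 0.05 s, during which the arm holds its last target. There are 200 camera calls.

## Working session

There is one attempt and no reset: what is moved stays moved. The work goes in short steps, Python scripts to look and compute and a tool call to move; the robot and the scene stay as the last step left them, time stands still between calls to the robot, and variables do not carry over. Pictures are saved under pics/ and viewed, at most 10 in all, crops included, and the job is handed in when it is done.

Besides the shell and the picture viewer there is one more tool, called after "Emit:" as name([rows], argument=value, ...), one row to a line, values as JSON. send_rows: Moves the arm, as the interface text tells. Its arguments: {"type":"object","properties":{"moves":{"type":"array"},"claw":{"type":"number"},"force":{"type":"number"}},"required":["moves"]}

```bash
mkdir -p pics; cat > h.py <<'E'
import numpy as np,cv2
from scipy.spatial.transform import Rotation as R
from workcell import ctrl
def ray(m,u,v):
    f=192/np.tan(np.radians(m['fov_y'])/2)
    d=np.array([(u-m['cx'])/f,(v-m['cy'])/f]); s=d.copy()
    for _ in range(30): s=d/(1+m['k1']*(s@s))
    a=np.array(m['attitude']); M=R.from_quat(a) if a.size==4 else R.from_matrix(a)
    return np.array(m['position']),M.apply([s[0],s[1],1])
def atz(m,u,v,z):
    p,d=ray(m,u,v); return p+d*(z-p[2])/d[2]
def tri(l):
    A=0;b=0
    for m,u,v in l:
        p,d=ray(m,u,v); d=d/np.linalg.norm(d); P=np.eye(3)-np.outer(d,d); A=A+P; b=b+P@p
    return np.linalg.solve(A,b)
def proj(m,X):
    f=192/np.tan(np.radians(m['fov_y'])/2)
    a=np.array(m['attitude']); M=R.from_quat(a) if a.size==4 else R.from_matrix(a)
    c=M.inv().apply(np.array(X)-m['position']); s=c[:2]/c[2]; s=s*(1+m['k1']*(s@s)); return s*f+[m['cx'],m['cy']]
def snap(n,name):
    m=ctrl.camera_model(n); im=ctrl.grab_frame(n)[:,:,::-1]; cv2.imwrite(f'pics/{name}.png',im); return m,im
E
python3 - <<'E'
from h import *
import json
ims=[]
for n in('scene','side','wrist'):
    m,im=snap(n,n+'0'); print(n,m); ims.append(im)
cv2.imwrite('pics/a.png',cv2.resize(ims[0],(800,600)))
cv2.imwrite('pics/b.png',cv2.resize(ims[1],(800,600)))
print(ctrl.get_obs())
E
```

```text
scene {'fov_y': 55.2520500549324, 'cx': 250.85955719502687, 'cy': 186.85723583022192, 'k1': 0.025970888786726726, 'position': array([0.24032462, 0.50663762, 0.79498449]), 'attitude': array([-0.25136159,  0.91035493, -0.31725462,  0.08614379])}
side {'fov_y': 45.519686828244694, 'cx': 247.95991010689835, 'cy': 180.97781601465923, 'k1': -0.006140295866789298, 'position': array([ 0.93684533, -0.57643701,  1.12154648]), 'attitude': array([ 0.91666228,  0.27669505, -0.08266729, -0.27629014])}
wrist {'fov_y': 65.65106724006695, 'cx': 256.5253922885761, 'cy': 187.2550473819385, 'k1': -0.014621501311901802, 'position': array([ 0.28305047, -0.58863742,  0.37363477]), 'attitude': array([ 0.81167139, -0.56938471, -0.07549382,  0.10626052])}
{'clock': 0.15, 'joint_positions': array([-1.27060514e+00,  4.80656699e-01,  1.59672554e+00, -1.52830272e-05,
        1.06513666e+00, -4.66168371e-02]), 'dq': array([-1.31220496e-04, -2.34104884e-03, -3.11815556e-03,  8.58912128e-04,
        8.36343780e-05, -1.35757264e-03]), 'effort': array([ 3.37745787e-04, -9.51143789e+01, -4.30461001e+01, -1.25732299e-04,
        8.13323044e-03, -5.05447247e-06]), 'eef_pos': array([ 0.22084313, -0.61099171,  0.23084134]), 'tool_rot': array([ 9.85002415e-01,  1.72539933e-01, -6.51902798e-05, -4.58557046e-04]), 'force': array([ 0.40068486,  0.15871672, -0.01108043]), 'ft_torque': array([-0.02847197, -0.03864847,  0.0486265 ]), 'gripper_force': 0.0, 'grip_width': 0.08571279586412608}
```

View pics/a.png

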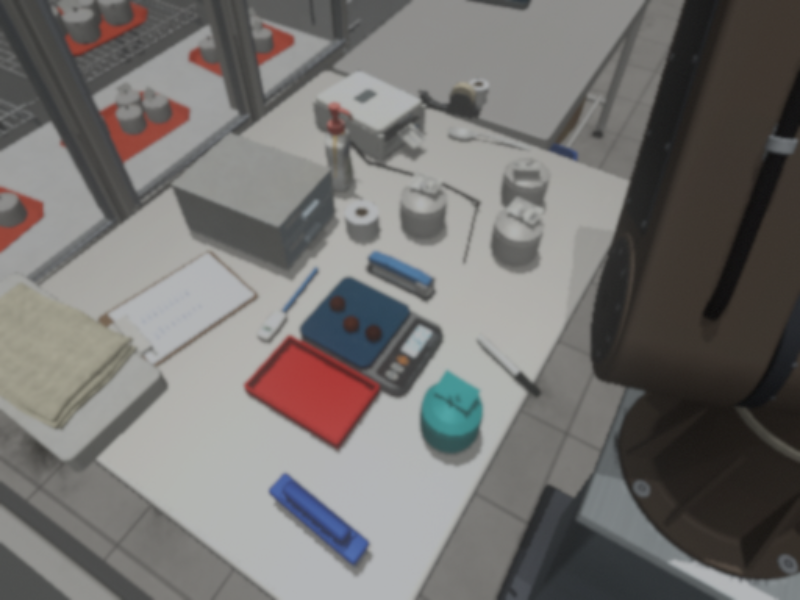

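View pics/b.png

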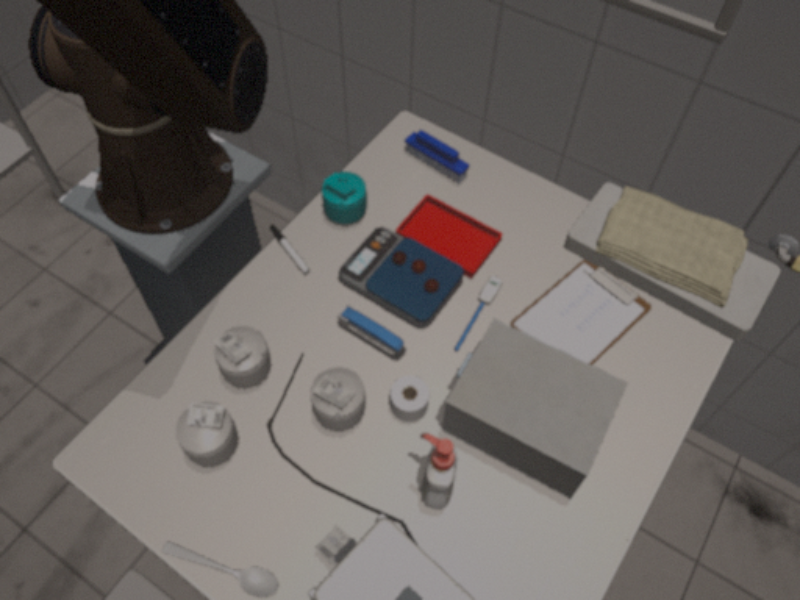

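Scene view (800×600): brush (318,520); red tray (313,390); scale (370,330) with chestnuts (337,304), (351,324), (373,333); stapler (401,273); label roll (361,220); thermometer (288,305). Grey jars are at (423,207), (525,182) and (518,233).

Candidates:
- **Brush:** royal-blue (318,520), against the stapler (401,273). I choose (318,520).
- **Jars:** the three grey ones. The turquoise one at (452,412) is excluded.

Next I fit the silhouettes and check a close crop.

```bash
cat > fit.py <<'E'
from h import *
from scipy.optimize import minimize
def box(x0,x1,y0,y1,z0,z1): return np.array([[x,y,z] for x in(x0,x1) for y in(y0,y1) for z in(z0,z1)])/1000
BR=[box(-73,73,-14,14,0,26),box(-75,75,-17,17,26,38),box(-52,52,-10,10,38,65)]
TR=[box(-88,88,-56,56,0,22)]
S=4
def render(m,parts,p,shape):
    out=np.zeros((shape[0]*2,shape[1]*2),np.uint8); M=R.from_euler('z',p[2])
    for P in parts:
        q=np.array([proj(m,M.apply(X)+[p[0],p[1],p[3] if len(p)>3 else 0]) for X in P])*2+.5
        cv2.fillConvexPoly(out,cv2.convexHull((q*16).astype(np.int32)),255,shift=4)
    return cv2.GaussianBlur(out,(5,5),0)/255.
def fit(views,parts,p0,step=(.02,.02,.2)):
    V=[(m,cv2.resize(k.astype(np.float32),None,fx=2,fy=2)) for m,k in views]
    def cost(p): return sum(1-np.minimum(r:=render(m,parts,p,(384,512)),k).sum()/np.maximum(r,k).sum() for m,k in V)
    best=None
    for a in np.arange(0,np.pi,np.pi/8):
        s=np.array([[p0[0],p0[1],a]]*4); s[1,0]+=step[0];s[2,1]+=step[1];s[3,2]+=step[2]
        r=minimize(cost,s[0],method='Nelder-Mead',options=dict(initial_simplex=s,xatol=2e-4,fatol=1e-5,maxiter=120))
        if best is None or r.fun<best.fun: best=r
    return best.x,best.fun/len(V)
def comp(mask,u,v):
    n,l,st,c=cv2.connectedComponentsWithStats(mask.astype(np.uint8))
    y,x=np.nonzero(mask); i=np.argmin((x-u)**2+(y-v)**2); k=l==l[y[i],x[i]]; return k,c[l[y[i],x[i]]]
E
python3 - <<'E'
from fit import *
ms={n:ctrl.camera_model(n) for n in('scene','side')}
im={n:cv2.imread(f'pics/{n}0.png') for n in ms}
hs={n:cv2.cvtColor(im[n],cv2.COLOR_BGR2HSV) for n in ms}
c={'brush':[(318,520),(436,152)],'tray':[(313,390),(450,235)]}
for k,(a,b) in c.items():
    V=[]
    for n,(u,v) in zip(ms,(a,b)):
        h=hs[n]; 
        print(n,k,h[int(v*.64),int(u*.64)])
        if k=='brush': mk=(abs(h[...,0].astype(int)-116)<10)&(h[...,1]>110)
        else: mk=((h[...,0]<8)|(h[...,0]>172))&(h[...,1]>120)
        kk,ce=comp(mk,u*.64,v*.64); V.append((ms[n],kk)); print(kk.sum(),ce)
    p0=atz(ms['scene'],a[0]*.64,a[1]*.64,.02)
    print(k,fit(V,BR if k=='brush' else TR,p0))
P={'ch':[(337,304),(431,286)],'ch1':[(351,324),(418,267)],'ch2':[(373,333),(399,257)],'jar1':[(428,186),(337,391)],'jar2':[(526,170),(207,415)],'jar3':[(522,212),(236,347)],'roll':[(361,210),(410,390)],'orange':[(404,360),(377,244)]}
for k,(a,b) in P.items():
    print(k,tri([(ms['scene'],a[0]*.64,a[1]*.64),(ms['side'],b[0]*.64,b[1]*.64)]).round(4))
f=lambda i,x,y,w,h:cv2.resize(i[int(y*.64):int((y+h)*.64),int(x*.64):int((x+w)*.64)],(400,300),interpolation=cv2.INTER_CUBIC)
A=im['scene'];B=im['side']
o=np.vstack([np.hstack([f(A,390,145,180,135),f(B,170,310,220,165)]),np.hstack([f(A,230,265,240,180),f(B,320,190,200,150)])])
cv2.imwrite('pics/c.png',cv2.convertScaleAbs(o,alpha=1.5))
E
```

```text
scene brush [113 139 130]
1020 [203.95980392 331.45098039]
side brush [121 105  56]
384 [279.32552083  96.3359375 ]
brush (array([ 0.44373204,  0.35334838, -0.17803066]), np.float64(0.4063818514387103))
scene tray [  1 166 171]
3134 [201.08774729 249.32546267]
side tray [  1 216 152]
1724 [287.73491879 149.23723898]
tray (array([ 0.56672382,  0.19586443, -0.01732974]), np.float64(0.12318447319157422))
ch [0.6108 0.0598 0.0387]
ch1 [0.5687 0.082  0.0389]
ch2 [0.5281 0.08   0.0414]
jar1 [ 0.6012 -0.2216  0.0865]
jar2 [ 0.4606 -0.3629  0.0837]
jar3 [ 0.4217 -0.2477  0.0878]
roll [ 0.6917 -0.1392  0.0495]
orange [0.468  0.0908 0.0252]
```

View pics/c.png

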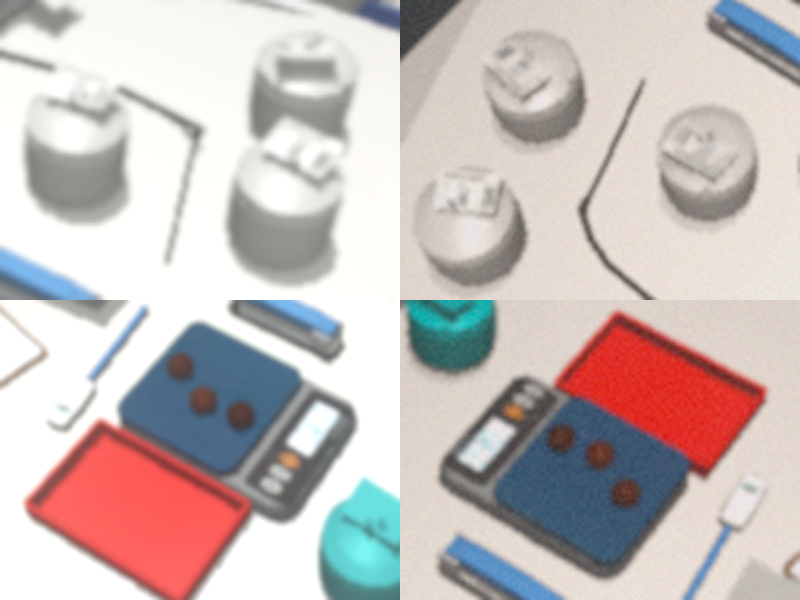

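The crop shows three plain grey jars on both sides of the cable, chestnuts in the middle of the plate, and the orange tare button at (288,460). The tray is on the world +y side. Brush choice confirmed, so I refine its mask.

```bash
python3 - <<'E'
from fit import *
ms={n:ctrl.camera_model(n) for n in('scene','side')}
im={n:cv2.imread(f'pics/{n}0.png') for n in ms}
V=[];W=[]
for n,(u,v),(pu,pv) in(('scene',(318,520),(390,300)),('side',(436,152),(395,290))):
    b=cv2.GaussianBlur(im[n],(3,3),0); h=cv2.cvtColor(b,cv2.COLOR_BGR2HSV)
    i=b.astype(int)
    mk=(i[...,0]-i[...,2]>35)&(h[...,0]>108)
    k,ce=comp(mk,u*.64,v*.64); V.append((ms[n],k)); print(n,k.sum(),ce)
    mk=(abs(h[...,0].astype(int)-105)<12)&(h[...,1]>110)&(h[...,2]<150)
    k,ce=comp(mk,pu*.64,pv*.64)
    k=cv2.morphologyEx(k.astype(np.uint8),cv2.MORPH_CLOSE,np.ones((15,15))); W.append((ms[n],k)); print('plate',k.sum(),ce,h[int(pv*.64),int(pu*.64)])
print('brush',fit(V,BR,(.40,.37)),[fit([v],BR,(.40,.37)) for v in V])
print('plate',fit(W,[box(-68.5,68.5,-70,70,34,35)],(.57,.065)),[fit([w],[box(-68.5,68.5,-70,70,34,35)],(.57,.065)) for w in W])
E
```

```text
scene 1211 [204.05119736 331.62262593]
plate 1499 [232.6337262  206.91296464] [103 103  92]
side 375 [279.63466667  96.25066667]
plate 1581 [263.43602282 179.92420538] [104 124  76]
brush (array([ 0.44500907,  0.35251263, -0.15373084]), np.float64(0.3502089975403706)) [(array([0.44631023, 0.35254408, 3.00194461]), np.float64(0.17322553872309732)), (array([ 0.4373258 ,  0.36035481, -0.28219731]), np.float64(0.5020495184775811))]
plate (array([0.57139188, 0.06337419, 1.48263404]), np.float64(0.2927931674874748)) [(array([0.57039571, 0.06236081, 1.41333258]), np.float64(0.38293852021862596)), (array([0.57006794, 0.0654939 , 3.13739546]), np.float64(0.19628419694844867))]
```

Emit:
send_rows([
  {"xyz": [483, -369, -19], "dr": [0, 0, 0.2]},
  {"xyz": [483, -369, -19], "dr": [0, 0, 0.3]},
  {"xyz": [483, -369, -19], "dr": [0, 0, 0.4]},
  {"xyz": [483, -369, -19], "dr": [0, 0, 0.5]},
  {"xyz": [483, -369, -19], "dr": [0, 0, 0.5]},
])

```text
clock: 0.78
eef_pos: [0.3904, -0.3473, 0.2411]
tool_rot: [0.997, -0.078, 0.0, 0.0]
force: [0.6, 0.3, 0.6]
grip_width: 0.0856
gripper_force: 0.0
```

```bash
cat >> h.py <<'E'
def go(x,y,z,th):
    o=ctrl.get_obs(); T=R.from_quat(o['tool_rot']); G=R.from_euler('z',th)*R.from_euler('x',np.pi)
    print('shift mm',(T.inv().apply(np.array([x,y,z])-o['eef_pos'])*1000).round(1),'dr',(T.inv()*G).as_rotvec().round(4),'now',(o['eef_pos']*1000).round(1),'th',np.arctan2(*T.as_matrix()[1::-1,0]).round(4),'j1,6',o['joint_positions'][[0,5]].round(2),'F',o['force'].round(2),'w',o['grip_width'].round(4),'gf',round(o['gripper_force'],1),'t',round(o['clock'],2))
E
cat > g.py <<'E'
import sys; from h import *
go(*map(float,sys.argv[1:5]))
E
python3 g.py .44 .35 .25 -.15
```

```text
Traceback (most recent call last):
  File "g.py", line 2, in <module>
    go(*map(float,sys.argv[1:5]))
    ~~^^^^^^^^^^^^^^^^^^^^^^^^^^^
  File "h.py", line 25, in go
    print('shift mm',(T.inv().apply(np.array([x,y,z])-o['eef_pos'])*1000).round(1),'dr',(T.inv()*G).as_rotvec().round(4),'now',(o['eef_pos']*1000).round(1),'th',np.arctan2(*T.as_matrix()[1::-1,0]).round(4),'j1,6',o['joint_positions'][[0,5]].round(2),'F',o['force'].round(2),'w',o['grip_width'].round(4),'gf',round(o['gripper_force'],1),'t',round(o['clock'],2))
                                                                                                                                                                                                                                                                                      ^^^^^^^^^^^^^^^^^^^^^
AttributeError: 'float' object has no attribute 'round'
```

Emit:
send_rows([
  {"xyz": [114, -369, -9], "dr": [0, 0, 0]},
  {"xyz": [114, -369, -9], "dr": [0, 0, 0]},
  {"xyz": [114, -369, -9], "dr": [0, 0, 0]},
  {"xyz": [114, -369, -9], "dr": [0, 0, 0]},
  {"xyz": [114, -369, -9], "dr": [0, 0, 0]},
])

```text
clock: 1.4
eef_pos: [0.5269, -0.0661, 0.2484]
tool_rot: [0.997, -0.077, 0.0, 0.0]
force: [1.7, -0.8, -0.0]
grip_width: 0.0856
gripper_force: 0.0
```

```bash
sed -i "s/o\['grip_width'\].round(4)/round(float(o['grip_width']),4)/" h.py; python3 g.py .40 .35 .25 -.15
```

```text
shift mm [-188.9 -391.9   -1.6] dr [ 0.0001 -0.0002 -0.0032] now [526.9 -66.1 248.4] th -0.1532 j1,6 [-0.18  1.54] F [ 1.69 -0.78 -0.02] w 0.0856 gf 0.0 t 1.4
```

Emit:
send_rows([
  {"xyz": [-189, -392, 0], "dr": [0, 0, 0]},
  {"xyz": [-189, -392, 0], "dr": [0, 0, 0]},
  {"xyz": [-189, -392, 0], "dr": [0, 0, 0]},
  {"xyz": [-189, -392, 0], "dr": [0, 0, 0]},
  {"xyz": [-189, -392, 0], "dr": [0, 0, 0]},
])

```text
clock: 2.02
eef_pos: [0.4343, 0.2326, 0.2484]
tool_rot: [0.997, -0.077, 0.0, -0.0]
force: [1.1, 0.6, 0.4]
grip_width: 0.0855
gripper_force: 0.0
```

```bash
python3 - <<'E'
from fit import *
m,im=snap('wrist','w1'); np.save('pics/w1.npy',m,allow_pickle=True)
b=cv2.GaussianBlur(im,(3,3),0); h=cv2.cvtColor(b,cv2.COLOR_BGR2HSV); i=b.astype(int)
mk=(i[...,0]-i[...,2]>35)&(h[...,0]>108)
u,v=proj(m,[.445,.352,.05]); print(u,v)
k,ce=comp(mk,u,v); print(k.sum(),ce,fit([(m,k)],BR,(.445,.352)))
cv2.imwrite('pics/d.png',np.hstack([im,cv2.cvtColor(k.astype(np.uint8)*255,cv2.COLOR_GRAY2BGR)])[:, ::1])
cv2.imwrite('pics/d.png',cv2.resize(cv2.imread('pics/d.png'),(800,300)))
go(.445,.352,.25,-.15)
E
```

```text
155.0430046073332 172.62435545468114
3712 [155.83459052 169.35883621] (array([ 0.44177957,  0.35667856, -0.14418372]), np.float64(0.1711003423496663))
shift mm [  -4.3 -114.1   -1.3] dr [-0.0025  0.0008 -0.0011] now [432.1 238.5 248.5] th -0.1511 j1,6 [0.44 2.16] F [-2.12  5.29  0.31] w 0.0855 gf 0.0 t 2.08
```

View pics/d.png

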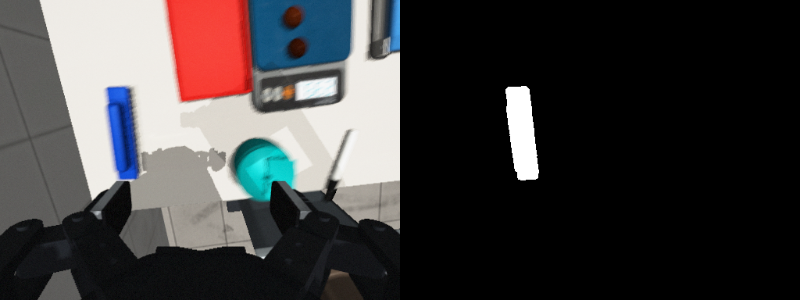

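Wrist view: brush at (122,133) in the left half, turquoise look-alike at (263,168), tray (210,50), scale below the chestnuts. I move closer and look again at rest.

Emit:
send_rows([
  {"xyz": [-50, -114, 0], "dr": [0, 0, 0]},
  {"xyz": [-50, -114, 0], "dr": [0, 0, 0]},
  {"xyz": [-50, -114, 0], "dr": [0, 0, 0]},
  {"xyz": [-50, -114, 0], "dr": [0, 0, 0]},
  {"xyz": [-50, -114, 0], "dr": [0, 0, 0]},
])

```text
clock: 2.7
eef_pos: [0.4035, 0.3499, 0.2483]
tool_rot: [0.997, -0.077, -0.0, 0.0]
force: [0.3, -0.8, -0.6]
grip_width: 0.0855
gripper_force: 0.0
```

```bash
python3 - <<'E'
from fit import *
m,im=snap('wrist','w2')
b=cv2.GaussianBlur(im,(3,3),0); h=cv2.cvtColor(b,cv2.COLOR_BGR2HSV); i=b.astype(int)
mk=(i[...,0]-i[...,2]>30)&(h[...,0]>108)
u,v=proj(m,[.442,.356,.05])
k,ce=comp(mk,u,v); x,f=fit([(m,k)],BR,(.442,.356)); print(k.sum(),ce,x,f)
ms=ctrl.camera_model('scene'); I=cv2.GaussianBlur(cv2.imread('pics/scene0.png'),(3,3),0).astype(int)
k2,_=comp(I[...,0]-I[...,2]>35,204,331)
print(fit([(m,k),(ms,k2)],BR,x[:2]))
print(k2.sum(), render(ms,BR,x,(384,512)).sum()/4)
# lighter top of ridge triangulation: free height fit
V=[(m,k)]
go(x[0],x[1],.25,x[2])
o=im.copy()
for P in BR:
    for X in P: cv2.circle(o,tuple(int(t) for t in proj(m,R.from_euler('z',x[2]).apply(X)+[x[0],x[1],0])),2,(0,255,255),-1)
c0=np.clip(np.array(ce,int)-[100,90],0,None); cv2.imwrite('pics/e.png',cv2.resize(o[c0[1]:c0[1]+180,c0[0]:c0[0]+200],(800,600)))
E
```

```text
3476 [249.40333717 131.55840046] [ 0.44310173  0.35256355 -0.11747653] 0.11387782243189937
(array([0.44324026, 0.35242315, 3.02403001]), np.float64(0.14525376458990985))
1211 1486.5029411764706
shift mm [38.7 -8.7 -1.7] dr [ 0.0003  0.0001 -0.0373] now [403.5 349.9 248.3] th -0.1548 j1,6 [0.66 2.38] F [-0.18 -0.13 -0.61] w 0.0856 gf 0.0 t 2.75
```

View pics/e.png

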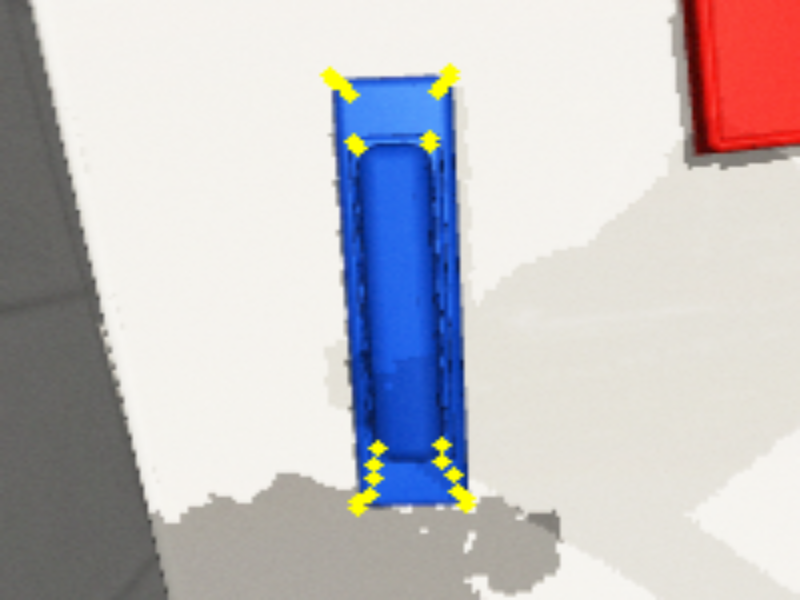

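Overlay matches the brush (ridge centre about (400,300) in the crop, within ~2 mm). Descending to grip.

Emit:
send_rows([
  {"xyz": [39, -9, 50], "dr": [0, 0, -0.037]},
  {"xyz": [39, -9, 105], "dr": [0, 0, -0.037]},
  {"xyz": [39, -9, 155], "dr": [0, 0, -0.037]},
  {"xyz": [39, -9, 190], "dr": [0, 0, -0.037]},
  {"xyz": [39, -9, 206], "dr": [0, 0, -0.037]},
], claw=60)

```text
clock: 3.38
eef_pos: [0.4428, 0.3525, 0.0407]
tool_rot: [0.998, -0.059, -0.001, 0.001]
force: [0.9, 0.7, 0.4]
grip_width: 0.0601
gripper_force: 0.0
```

Emit:
send_rows([
  {"xyz": [0, 0, 0], "dr": [0, 0, 0]},
  {"xyz": [0, 0, 0], "dr": [0, 0, 0]},
  {"xyz": [0, 0, 0], "dr": [0, 0, 0]},
  {"xyz": [0, 0, 0], "dr": [0, 0, 0]},
  {"xyz": [0, 0, 0], "dr": [0, 0, 0]},
], claw=10, force=60)

```text
clock: 4.0
eef_pos: [0.444, 0.3545, 0.0439]
tool_rot: [0.998, -0.058, 0.001, -0.001]
force: [0.5, -2.1, 8.5]
grip_width: 0.0188
gripper_force: 59.7
```

```bash
python3 - <<'E'
from fit import *
go(.5,-.0,.25,0)
m,im=snap('wrist','w3')
# plate/tray from w1-era views: fit tray with wrist w1 not possible (moving); report proj now
E
```

```text
shift mm [  97.1  345.3 -206.5] dr [-0.0015 -0.0021 -0.1161] now [444.  354.5  43.9] th -0.1161 j1,6 [0.62 2.31] F [ 0.46 -2.06  8.53] w 0.0188 gf 59.7 t 4.0
```

Emit:
send_rows([
  {"xyz": [0, 0, -60], "dr": [0, 0, 0]},
  {"xyz": [0, 20, -120], "dr": [0, 0, -0.05]},
  {"xyz": [0, 60, -180], "dr": [0, 0, -0.116]},
  {"xyz": [20, 110, -206], "dr": [0, 0, -0.116]},
  {"xyz": [20, 110, -206], "dr": [0, 0, -0.116]},
])

```text
clock: 4.68
eef_pos: [0.4516, 0.2406, 0.2517]
tool_rot: [1.0, -0.001, 0.002, -0.001]
force: [0.1, 0.2, -2.0]
grip_width: 0.0189
gripper_force: 59.5
```

Emit:
send_rows([
  {"xyz": [0, 0, 0], "dr": [0, 0, 0]},
  {"xyz": [0, 0, 0], "dr": [0, 0, 0]},
  {"xyz": [0, 0, 0], "dr": [0, 0, 0]},
  {"xyz": [0, 0, 0], "dr": [0, 0, 0]},
  {"xyz": [0, 0, 0], "dr": [0, 0, 0]},
])

```text
clock: 5.3
eef_pos: [0.45, 0.2427, 0.248]
tool_rot: [1.0, 0.0, -0.0, 0.0]
force: [1.0, 0.6, -1.3]
grip_width: 0.0187
gripper_force: 59.4
```

```bash
python3 - <<'E'
from fit import *
go(.5,.0,.25,0)
m,im=snap('wrist','w4'); import pickle; pickle.dump(m,open('pics/w4.pkl','wb'))
cv2.imwrite('pics/f.png',cv2.resize(im,(800,600)))
E
```

```text
shift mm [ 49.9 242.7  -1.9] dr [0.0002 0.0005 0.0003] now [450.  242.7 248. ] th 0.0003 j1,6 [0.44 2.01] F [ 0.95  0.57 -1.28] w 0.0187 gf 59.4 t 5.3
```

View pics/f.png

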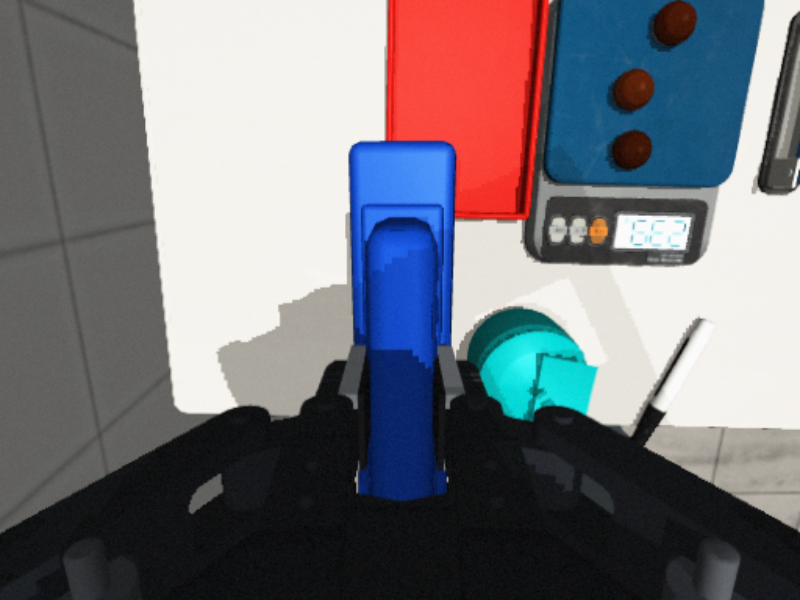

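Wrist view: brush held straight. Plate near edge is at v≈187 from u≈545 to 734; tare button (598,231); chestnuts (632,149), (633,90), (675,22); tray near corner (530,217).

```bash
python3 - <<'E'
from h import *; import pickle
m=pickle.load(open('pics/w4.pkl','rb'))
for n,u,v,z in[('pl nl',545,187,.035),('pl nr',734,187,.035),('pl left far',556,2,.035),('pl right far',764,2,.035),('tare',598,231,.027),('c',632,149,.046),('c',633,90,.046),('c',675,22,.046),('tray corner',531,218,.022),('tray r far',547,2,.022),('tray l far',388,2,.022),('stapler edge',760,185,.03),('btn2',578,231,.027)]:
    print(n,(atz(m,u*.64,v*.64,z)[:2]*1000).round(1))
ms=ctrl.camera_model('side'); sc=ctrl.camera_model('scene')
W=(598*.64,231*.64)
# tare from crops c.png: scene crop (288,460-300) , side crop (515-400,411-300)
S=((230+288*.6)*.64,(265+160*.6)*.64); D=((320+115*.5)*.64,(190+111*.5)*.64)
print('tare tri',tri([(m,*W),(sc,*S),(ms,*D)]),tri([(m,*W),(sc,*S)]),tri([(m,*W),(ms,*D)]))
# far plate corners in crops
far=((230+200*.6)*.64,(265+22*.6)*.64)
print('scene plate far corner', atz(sc,*far,.035), 'left corner',atz(sc,(230+120*.6)*.64,(265+105*.6)*.64,.035),'bottom',atz(sc,(230+235*.6)*.64,(265+175*.6)*.64,.035))
E
```

```text
pl nl [502.5 135.2]
pl nr [503.1  -7.7]
pl left far [626.2 137.2]
pl right far [627.6  -6.5]
tare [468.6  88.4]
c [529.6  78.4]
c [568.7  82.6]
c [611.4  59.4]
tray corner [478.1 140.4]
tray r far [630.1 139.7]
tray l far [629.8 252.2]
stapler edge [504.5 -31.1]
btn2 [468.6 104.1]
tare tri [0.4692122  0.08948178 0.02305537] [0.46784937 0.08601621 0.01798795] [0.47118705 0.08904791 0.02625985]
scene plate far corner [ 6.24570917e-01 -2.14740749e-04  3.50000000e-02] left corner [0.63330461 0.12655648 0.035     ] bottom [0.49664282 0.13549508 0.035     ]
```

Emit:
send_rows([
  {"xyz": [121, 221, 30], "dr": [0, 0, 0]},
  {"xyz": [121, 221, 30], "dr": [0, 0, 0]},
  {"xyz": [121, 221, 30], "dr": [0, 0, 0]},
  {"xyz": [121, 221, 30], "dr": [0, 0, 0]},
  {"xyz": [121, 221, 30], "dr": [0, 0, 0]},
])

```text
clock: 5.98
eef_pos: [0.5726, 0.0178, 0.2176]
tool_rot: [1.0, -0.002, 0.0, 0.0]
force: [-0.0, 1.1, -1.1]
grip_width: 0.0184
gripper_force: 59.7
```

```bash
python3 g.py .571 .021 .0805 0
```

```text
shift mm [ -1.6  -3.3 137.1] dr [ 0.0006 -0.     -0.0041] now [572.6  17.8 217.6] th -0.0041 j1,6 [-0.02  1.55] F [-0.05  1.13 -1.14] w 0.0184 gf 59.7 t 5.97
```

Emit:
send_rows([
  {"xyz": [0, 0, 50], "dr": [0, 0, 0]},
  {"xyz": [0, 0, 95], "dr": [0, 0, 0]},
  {"xyz": [0, 0, 125], "dr": [0, 0, 0]},
  {"xyz": [0, 0, 137], "dr": [0, 0, 0]},
  {"xyz": [0, 0, 137], "dr": [0, 0, 0]},
])

```text
clock: 6.6
eef_pos: [0.5711, 0.0217, 0.0813]
tool_rot: [1.0, 0.0, -0.0, -0.0]
force: [-0.1, 0.2, -1.4]
grip_width: 0.0188
gripper_force: 59.6
```

```bash
python3 g.py .571 .15 .0805 0
```

```text
shift mm [  -0.  -128.3    0.8] dr [-0.      0.0005  0.0002] now [571.1  21.7  81.3] th 0.0002 j1,6 [-0.02  1.56] F [-0.06  0.18 -1.4 ] w 0.0188 gf 59.6 t 6.6
```

Emit:
send_rows([
  {"xyz": [0, -10, 1], "dr": [0, 0, 0]},
  {"xyz": [0, -26, 1], "dr": [0, 0, 0]},
  {"xyz": [0, -44, 1], "dr": [0, 0, 0]},
  {"xyz": [0, -62, 1], "dr": [0, 0, 0]},
  {"xyz": [0, -80, 1], "dr": [0, 0, 0]},
])

```text
clock: 7.22
eef_pos: [0.5711, 0.103, 0.0805]
tool_rot: [1.0, 0.0, 0.0, -0.0]
force: [-0.6, 0.3, -1.9]
grip_width: 0.0188
gripper_force: 59.6
```

Emit:
send_rows([
  {"xyz": [0, -18, 0], "dr": [0, 0, 0]},
  {"xyz": [0, -36, 0], "dr": [0, 0, 0]},
  {"xyz": [0, -52, 0], "dr": [0, 0, 0]},
  {"xyz": [0, -56, 0], "dr": [0, 0, 0]},
  {"xyz": [0, -56, 0], "dr": [0, 0, 0]},
])

```text
clock: 7.85
eef_pos: [0.5711, 0.1575, 0.0803]
tool_rot: [1.0, 0.0, -0.0, 0.0]
force: [-0.7, 0.5, -2.0]
grip_width: 0.0186
gripper_force: 59.6
```

```bash
python3 - <<'E'
from h import *
go(.571,.15,.25,0)
o=[]
for n,x,y,w in(('scene',145,165,160),('side',200,110,140)):
    m,im=snap(n,n+'1'); o.append(cv2.resize(im[y:y+120*w//160,x:x+w],(400,300),interpolation=cv2.INTER_CUBIC))
cv2.imwrite('pics/gg.png',np.hstack(o))
E
```

```text
shift mm [-1.000e-01  7.500e+00 -1.697e+02] dr [0.0001 0.0001 0.0003] now [571.1 157.5  80.3] th 0.0003 j1,6 [0.22 1.79] F [-0.73  0.45 -2.01] w 0.0186 gf 59.6 t 7.85
```

View pics/gg.png

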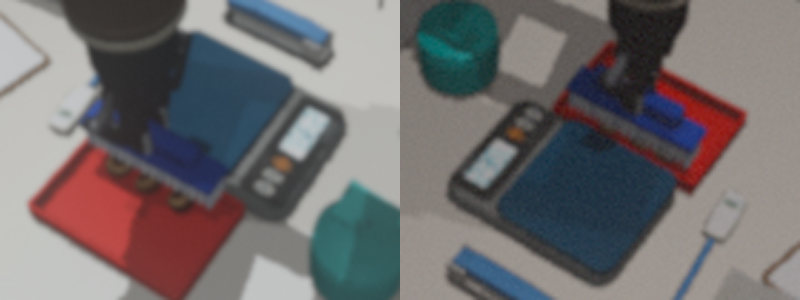

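Chestnuts are over the tray at (118,168), (148,180) and (180,198) in the left crop, and the plate is empty. I push slightly further, then lift and carry the brush back.

Emit:
send_rows([
  {"xyz": [0, -10, 0], "dr": [0, 0, 0]},
  {"xyz": [0, -18, 0], "dr": [0, 0, 0]},
  {"xyz": [0, -18, -20], "dr": [0, 0, 0]},
  {"xyz": [0, -18, -70], "dr": [0, 0, 0]},
  {"xyz": [0, -40, -110], "dr": [0, 0, 0]},
])

```text
clock: 8.57
eef_pos: [0.5713, 0.1972, 0.192]
tool_rot: [1.0, -0.001, 0.0, 0.0]
force: [0.6, 0.6, -1.7]
grip_width: 0.0194
gripper_force: 59.6
```

Emit:
send_rows([
  {"xyz": [-40, -50, 0], "dr": [0, 0, 0]},
  {"xyz": [-80, -100, 0], "dr": [0, 0, 0.117]},
  {"xyz": [-127, -157, 0], "dr": [0, 0, 0.117]},
  {"xyz": [-127, -157, 0], "dr": [0, 0, 0.117]},
  {"xyz": [-127, -157, 0], "dr": [0, 0, 0.117]},
])

```text
clock: 9.2
eef_pos: [0.4436, 0.3553, 0.1904]
tool_rot: [0.998, -0.057, 0.0, -0.0]
force: [1.0, 0.8, -0.6]
grip_width: 0.0187
gripper_force: 59.7
```

```bash
python3 - <<'E'
from h import *
go(.444,.3545,.0445,-.117)
m,im=snap('scene','scene2'); cv2.imwrite('pics/hh.png',cv2.resize(im[150:315,130:350],(800,600),interpolation=cv2.INTER_CUBIC))
E
```

```text
shift mm [  0.4   0.8 145.9] dr [-0.     -0.0002  0.002 ] now [443.6 355.3 190.4] th -0.115 j1,6 [0.62 2.31] F [ 0.95  0.85 -0.56] w 0.0187 gf 59.7 t 9.2
```

View pics/hh.png

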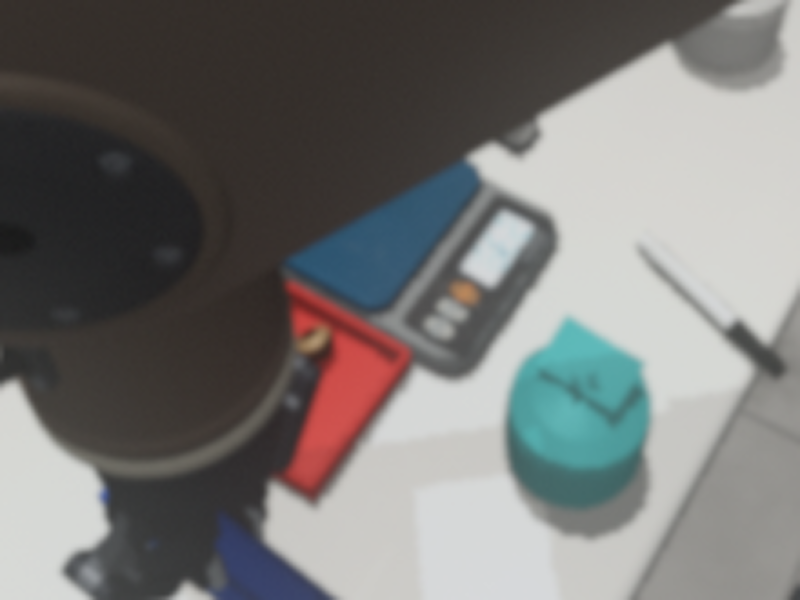

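One chestnut is seen inside the tray at (312,340) with its pale base up; the others are hidden by the arm and get checked later. Setting the brush down.

Emit:
send_rows([
  {"xyz": [0, 0, 55], "dr": [0, 0, 0]},
  {"xyz": [0, 0, 100], "dr": [0, 0, 0]},
  {"xyz": [0, 0, 130], "dr": [0, 0, 0]},
  {"xyz": [0, 0, 142], "dr": [0, 0, 0]},
  {"xyz": [0, 0, 146], "dr": [0, 0, 0]},
])

```text
clock: 9.88
eef_pos: [0.4449, 0.3539, 0.0442]
tool_rot: [0.998, -0.059, -0.0, 0.0]
force: [0.2, -0.0, -0.5]
grip_width: 0.0186
gripper_force: 59.6
```

```bash
python3 g.py .444 .3545 .2 -.117
```

```text
shift mm [  -1.    -0.5 -155.8] dr [ 0.0002  0.0001 -0.0013] now [444.9 353.9  44.2] th -0.1183 j1,6 [0.62 2.31] F [ 0.24 -0.01 -0.52] w 0.0186 gf 59.6 t 9.88
```

Emit:
send_rows([
  {"xyz": [0, 0, 0], "dr": [0, 0, 0]},
  {"xyz": [0, 0, 0], "dr": [0, 0, 0]},
  {"xyz": [0, 0, 0], "dr": [0, 0, 0]},
  {"xyz": [0, 0, -30], "dr": [0, 0, 0]},
  {"xyz": [0, 0, -90], "dr": [0, 0, 0]},
], claw=45)

```text
clock: 10.5
eef_pos: [0.443, 0.3536, 0.1339]
tool_rot: [0.998, -0.058, -0.002, 0.001]
force: [0.9, 1.2, 0.2]
grip_width: 0.0453
gripper_force: 0.0
```

Emit:
send_rows([
  {"xyz": [0, 0, -60], "dr": [0, 0, 0]},
  {"xyz": [4, 60, -110], "dr": [0, 0, -0.117]},
  {"xyz": [4, 120, -120], "dr": [0, 0, -0.117]},
  {"xyz": [4, 180, -120], "dr": [0, 0, -0.117]},
  {"xyz": [4, 180, -120], "dr": [0, 0, -0.117]},
])

```text
clock: 11.12
eef_pos: [0.4264, 0.1724, 0.2552]
tool_rot: [1.0, -0.001, 0.0, 0.0]
force: [0.1, -0.3, 0.2]
grip_width: 0.045
gripper_force: 0.0
```

Emit:
send_rows([
  {"xyz": [0, 0, 0], "dr": [0, 0, 0]},
  {"xyz": [0, 0, 0], "dr": [0, 0, 0]},
  {"xyz": [0, 0, 0], "dr": [0, 0, 0]},
  {"xyz": [0, 0, 0], "dr": [0, 0, 0]},
  {"xyz": [0, 0, 0], "dr": [0, 0, 0]},
], claw=0)

```text
clock: 11.75
eef_pos: [0.4271, 0.1755, 0.2542]
tool_rot: [1.0, 0.0, -0.0, 0.0]
force: [0.3, 0.6, 0.3]
grip_width: 0.0005
gripper_force: 0.0
```

```bash
python3 - <<'E'
from fit import *
go(.4686,.0884,.05,0)
m,im=snap('wrist','w5'); import pickle; pickle.dump(m,open('pics/w5.pkl','wb'))
b=cv2.GaussianBlur(im,(3,3),0); h=cv2.cvtColor(b,cv2.COLOR_BGR2HSV); i=b.astype(int)
def blobs(mk,z,a=40):
    n,l,s,c=cv2.connectedComponentsWithStats(mk.astype(np.uint8))
    for j in range(1,n):
        if s[j,4]>a: print(c[j].round(1),s[j,4],(atz(m,*c[j],z)[:2]*1000).round(1))
print('orange'); blobs((h[...,0]>7)&(h[...,0]<20)&(h[...,1]>150)&(h[...,2]>150),.027,20)
print('red'); red=((h[...,0]<7)|(h[...,0]>172))&(h[...,1]>150)&(h[...,2]>150); blobs(red,.003,200)
t=cv2.morphologyEx(red.astype(np.uint8),cv2.MORPH_CLOSE,np.ones((41,41)))
print('nonred in tray'); blobs((t>0)&~red,.013,60)
print('blue'); blobs((i[...,0]-i[...,2]>40)&(h[...,0]>95),.035,300)
cv2.imwrite('pics/ii.png',cv2.resize(im,(800,600)))
E
```

```text
shift mm [ 41.6  87.1 204.2] dr [0.0001 0.0003 0.0004] now [427.1 175.5 254.2] th 0.0004 j1,6 [0.32 1.89] F [0.32 0.6  0.3 ] w 0.0005 gf 0.0 t 11.75
orange
[276.1   2.8] 33 [605.8 154.4]
[263.7  11.2] 29 [597.4 168.1]
[259.8  29.2] 42 [579.  172.4]
[272.7  33.2] 43 [574.9 157.7]
[255.3  63.7] 38 [542.4 177.4]
[268.8  63.6] 32 [542.6 161.8]
[327.9 128. ] 131 [469.1  88.6]
red
[236.3  61.4] 10093 [548.4 201. ]
nonred in tray
[194.6  57.5] 220 [551.3 250.3]
[268.1   9.6] 426 [603.  162.6]
[265.   36.5] 444 [574.4 166. ]
[261.7  69.4] 397 [537.9 169.7]
blue
[355.3  47.8] 12211 [558.4  65. ]
[472.8  46.5] 2430 [560.8 -68. ]
[109.2 145.2] 4008 [449.  355.4]
```

View pics/ii.png

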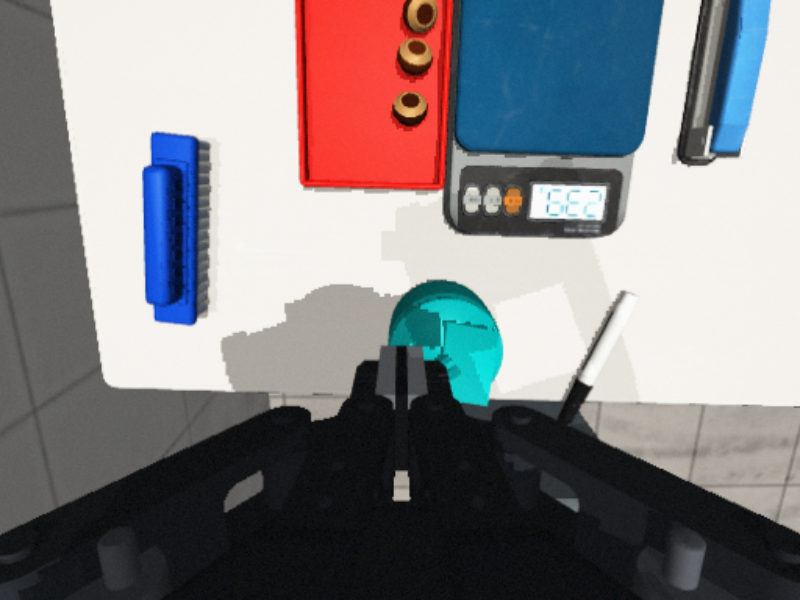

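All three chestnuts lie inside the tray at (421,15), (415,55) and (410,108). The brush stands at (175,228), and the tare button is at (513,200). Now I check the clearance to the turquoise jar.

```bash
python3 - <<'E'
from h import *; import pickle
m=pickle.load(open('pics/w5.pkl','rb')); m4=pickle.load(open('pics/w4.pkl','rb'))
for mm,u,v in((m,445,280),(m,388,330),(m,502,340),(m4,525,307),(m4,467,355)):
    for z in(.02,.08,.1): print(u,v,z,(atz(mm,u*.64,v*.64,z)[:2]*1000).round(0))
sc=ctrl.camera_model('scene'); sd=ctrl.camera_model('side')
print(tri([(sc,452*.64,412*.64),(sd,345*.64,198*.64)]))
E
python3 g.py .469 .0875 .0350 0
```

```text
445 280 0.02 [403. 139.]
445 280 0.08 [417. 145.]
445 280 0.1 [422. 147.]
388 330 0.02 [359. 187.]
388 330 0.08 [380. 185.]
388 330 0.1 [387. 185.]
502 340 0.02 [350.  88.]
502 340 0.08 [373. 102.]
502 340 0.1 [380. 107.]
525 307 0.02 [404. 139.]
525 307 0.08 [422. 156.]
525 307 0.1 [428. 162.]
467 355 0.02 [361. 186.]
467 355 0.08 [386. 195.]
467 355 0.1 [395. 199.]
[0.35997573 0.13944813 0.04188873]
shift mm [ 41.9  87.9 219.2] dr [0.     0.0002 0.0002] now [427.1 175.4 254.2] th 0.0002 j1,6 [0.32 1.89] F [-0.45  0.06 -0.36] w 0.0002 gf 0.0 t 11.8
```

Emit:
send_rows([
  {"xyz": [42, 50, 0], "dr": [0, 0, 0]},
  {"xyz": [42, 88, 40], "dr": [0, 0, 0]},
  {"xyz": [42, 88, 100], "dr": [0, 0, 0]},
  {"xyz": [42, 88, 160], "dr": [0, 0, 0]},
  {"xyz": [42, 88, 205], "dr": [0, 0, 0]},
])

```text
clock: 12.42
eef_pos: [0.4685, 0.0869, 0.0473]
tool_rot: [1.0, -0.0, -0.0, 0.0]
force: [0.2, -0.2, 0.3]
grip_width: -0.0001
gripper_force: 0.0
```

Emit:
send_rows([
  {"xyz": [0, 0, 10], "dr": [0, 0, 0]},
  {"xyz": [0, 0, 14], "dr": [0, 0, 0]},
  {"xyz": [0, 0, 14], "dr": [0, 0, 0]},
  {"xyz": [0, 0, 14], "dr": [0, 0, 0]},
  {"xyz": [0, 0, 14], "dr": [0, 0, 0]},
])

```text
clock: 13.05
eef_pos: [0.4697, 0.0873, 0.0362]
tool_rot: [1.0, -0.0, 0.001, -0.0]
force: [-0.4, 0.2, -0.1]
grip_width: -0.0004
gripper_force: 0.0
```

```bash
python3 g.py .469 .0875 .026 0
```

```text
shift mm [-0.7 -0.2 10.2] dr [-0.0002 -0.0016 -0.0001] now [469.7  87.3  36.2] th -0.0001 j1,6 [0.12 1.69] F [-0.35  0.17 -0.12] w -0.0004 gf 0.0 t 13.05
```

Emit:
send_rows([
  {"xyz": [0, 0, 5], "dr": [0, 0, 0]},
  {"xyz": [0, 0, 8], "dr": [0, 0, 0]},
  {"xyz": [0, 0, 9], "dr": [0, 0, 0]},
  {"xyz": [0, 0, 10], "dr": [0, 0, 0]},
  {"xyz": [0, 0, 10], "dr": [0, 0, 0]},
])

```text
clock: 13.68
eef_pos: [0.469, 0.0872, 0.0256]
tool_rot: [1.0, -0.0, -0.0, -0.0]
force: [-2.2, -0.0, 12.5]
grip_width: 0.0002
gripper_force: 6.5
```

```bash
python3 g.py .469 .0875 .026 0
```

```text
shift mm [ 0.  -0.3 -0.4] dr [-0.      0.0001 -0.0002] now [469.   87.2  25.6] th -0.0002 j1,6 [0.12 1.69] F [-2.220e+00 -1.000e-02  1.255e+01] w 0.0002 gf 6.5 t 13.68
```

12.5 N at the stop (z = 25.6 mm), so the tare is pressed. Retreating and going to look at the jars.

Emit:
send_rows([
  {"xyz": [0, 0, -30], "dr": [0, 0, 0]},
  {"xyz": [0, 0, -90], "dr": [0, 0, 0]},
  {"xyz": [0, 0, -150], "dr": [0, 0, 0]},
  {"xyz": [0, 40, -200], "dr": [0, 0, 0]},
  {"xyz": [0, 90, -240], "dr": [0, 0, 0]},
])

```text
clock: 14.3
eef_pos: [0.4692, -0.0009, 0.2657]
tool_rot: [1.0, 0.001, 0.001, 0.0]
force: [1.0, -0.7, -0.2]
grip_width: -0.0001
gripper_force: 0.0
```

Emit:
send_rows([
  {"xyz": [-20, 100, 0], "dr": [0, 0, 0]},
  {"xyz": [-20, 100, 0], "dr": [0, 0, 0]},
  {"xyz": [-65, 280, 0], "dr": [0, 0, 0]},
  {"xyz": [-65, 280, 0], "dr": [0, 0, 0]},
  {"xyz": [-65, 280, 0], "dr": [0, 0, 0]},
])

```text
clock: 14.92
eef_pos: [0.4031, -0.2823, 0.2635]
tool_rot: [1.0, -0.0, 0.0, 0.0]
force: [1.1, 0.3, 0.5]
grip_width: -0.0
gripper_force: 0.0
```

Emit:
send_rows([
  {"xyz": [0, 0, 0], "dr": [0, 0, 0]},
  {"xyz": [0, 0, 0], "dr": [0, 0, 0]},
  {"xyz": [0, 0, 0], "dr": [0, 0, 0]},
  {"xyz": [0, 0, 0], "dr": [0, 0, 0]},
  {"xyz": [0, 0, 0], "dr": [0, 0, 0]},
])

```text
clock: 15.55
eef_pos: [0.4044, -0.2798, 0.2635]
tool_rot: [1.0, 0.001, 0.0, 0.0]
force: [-0.1, -0.0, -0.4]
grip_width: -0.0
gripper_force: 0.0
```

```bash
python3 - <<'E'
from h import *; import pickle
go(.40,-.28,.27,0)
m,im=snap('wrist','w6'); pickle.dump(m,open('pics/w6.pkl','wb'))
for n,X in(('1',[.601,-.222,.087]),('2',[.461,-.363,.084]),('3',[.422,-.248,.088])): print(n,proj(m,X))
E
```

```text
shift mm [-4.4  0.2 -6.5] dr [ 0.     -0.0001  0.0011] now [ 404.4 -279.8  263.5] th 0.0011 j1,6 [-0.67  0.9 ] F [-0.14 -0.02 -0.4 ] w -0.0 gf 0.0 t 15.55
1 [195.20498698 -36.92188609]
2 [335.72241407 117.04382204]
3 [227.35208788 154.1257627 ]
```

Emit:
send_rows([
  {"xyz": [40, -20, 0], "dr": [0, 0, 0]},
  {"xyz": [90, -40, 0], "dr": [0, 0, 0]},
  {"xyz": [125, -50, 0], "dr": [0, 0, 0]},
  {"xyz": [125, -50, 0], "dr": [0, 0, 0]},
  {"xyz": [125, -50, 0], "dr": [0, 0, 0]},
])

```text
clock: 16.23
eef_pos: [0.5285, -0.2302, 0.2631]
tool_rot: [1.0, 0.0, -0.0, -0.0]
force: [0.4, -0.3, 0.5]
grip_width: 0.0004
gripper_force: 0.0
```

```bash
python3 - <<'E'
from h import *; import pickle
go(.5,-.2,.2635,0)
m,im=snap('wrist','w7'); pickle.dump(m,open('pics/w7.pkl','wb'))
w6=cv2.imread('pics/w6.png'); m6=pickle.load(open('pics/w6.pkl','rb'))
sc=cv2.imread('pics/scene0.png')
def cr(I,c,w=100):
    x,y=int(c[0]-w//2),int(c[1]-w*3//8); x=max(x,0);y=max(y,0); print('crop origin',x,y,'scale',400/w)
    return cv2.resize(I[y:y+w*3//4,x:x+w],(400,300),interpolation=cv2.INTER_CUBIC)
J={'1':[.601,-.222,.087],'2':[.461,-.363,.084],'3':[.422,-.248,.088]}
o=[cr(im,proj(m,J['1'])),cr(w6,proj(m6,J['2'])),cr(w6,proj(m6,J['3'])),cr(im,proj(m,J['2']))]
print(proj(m,J['1']),proj(m,J['2']),proj(m,J['3']))
cv2.imwrite('pics/jj.png',np.vstack([np.hstack(o[:2]),np.hstack(o[2:])]))
E
```

```text
shift mm [-28.5 -30.2  -0.3] dr [-0.0002  0.0009  0.0004] now [ 528.5 -230.2  263.1] th 0.0004 j1,6 [-0.46  1.11] F [ 0.38 -0.31  0.47] w 0.0004 gf 0.0 t 16.23
crop origin 199 64 scale 4.0
crop origin 285 80 scale 4.0
crop origin 177 117 scale 4.0
crop origin 320 189 scale 4.0
[249.04583195 101.03848411] [370.94923215 226.50394546] [271.86340904 258.47773506]
```

View pics/jj.png

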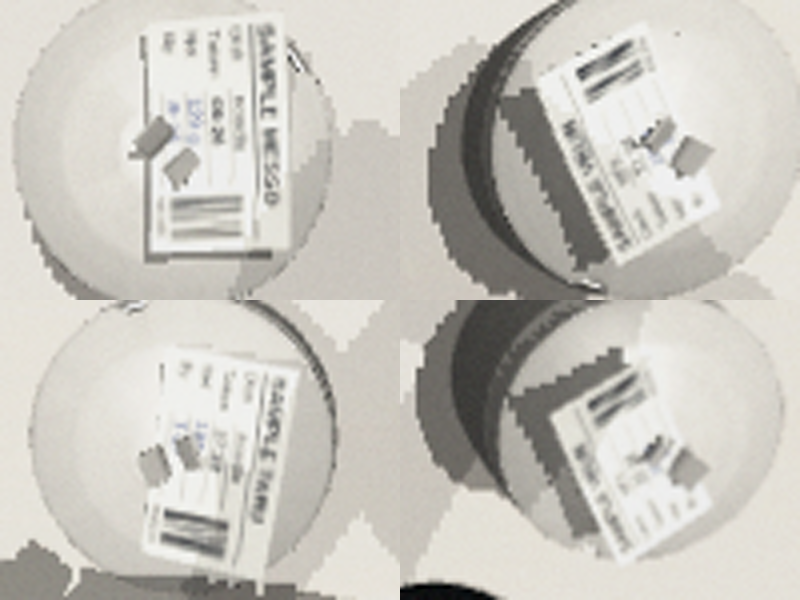

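The crops show each knob as two leaf tops: jar1 (153,137)/(182,168), jar2 (655,137)/(690,156), jar3 (155,467)/(188,453). The fourth crop is jar2 again from another place: (655,447)/(690,467).

```bash
python3 - <<'E'
from h import *; import pickle
m6,m7=[pickle.load(open(f'pics/w{i}.pkl','rb')) for i in(6,7)]
sc=ctrl.camera_model('scene')
def q(o,a,b): return [(o[0]+p[0]/4-.4,o[1]+p[1]/4-.4) for p in(a,b)]
L={'1':(m7,'w7',q((199,64),(153,137),(182,168))),'2':(m6,'w6',q((285,80),(255,137),(290,156))),'3':(m6,'w6',q((177,117),(155,167),(188,153)))}
for k,(m,n,pp) in L.items():
    a,b=[atz(m,*p,.0985)[:2]*1000 for p in pp]; d=b-a
    c=(a+b)/2; print(k,'mid',c.round(1),'sep',np.linalg.norm(d).round(1),'ang(jar y)',np.arctan2(d[1],d[0]).round(3))
    # jar outline check
    print('  r',np.linalg.norm(c).round(0))
p6=np.mean(L['2'][2],0); p7=np.mean(q((320,189),(255,147),(290,167)),0)
print('jar2 tri',tri([(m6,*p6),(m7,*p7)]))
S={'1':(92,92),'3':(300,150)}
for k in S:
    u,v=(390+S[k][0]*.45)*.64,(145+S[k][1]*.45)*.64
    m,n,pp=L[k]; print(k,'tri scene',tri([(m,*np.mean(pp,0)),(sc,u,v)]))
# leaf orientation by dark pixels in rectified top-down patch
for k,(m,n,pp) in L.items():
    I=cv2.cvtColor(cv2.imread(f'pics/{n}.png'),cv2.COLOR_BGR2GRAY); c=np.mean([atz(m,*p,.0985) for p in pp],0)
    g=np.arange(-12,12.1,.5)/1000
    P=np.array([[proj(m,c+[-r,-s,0]) for s in g] for r in g],np.float32)
    W=cv2.remap(I,P[...,0],P[...,1],cv2.INTER_LINEAR)
    print(k); print('\n'.join(''.join('%4d'%v for v in row[::2]) for row in W[::2]))
E
python3 g.py .6 -.22 .2635 0
```

```text
1 mid [ 600.1 -213.8] sep 10.3 ang(jar y) -2.377
  r 637.0
2 mid [ 462.3 -376.4] sep 10.3 ang(jar y) -2.036
  r 596.0
3 mid [ 421.  -240.8] sep 9.5 ang(jar y) -1.171
  r 485.0
jar2 tri [ 0.46222519 -0.37904233  0.0911733 ]
1 tri scene [ 0.59377362 -0.21636671  0.09433487]
3 tri scene [ 0.4172346  -0.24126818  0.09456051]
1
 227 227 229 231 233 233 212 168 227 238 232 225 224 212 217 228 226 201 192 198 206 220 226 192 162
 226 227 228 228 231 232 213 173 227 237 233 226 222 195 186 211 228 204 202 216 221 224 227 201 176
 224 226 225 227 229 232 213 175 223 237 231 224 222 192 186 214 230 209 208 215 212 217 227 199 148
 224 224 224 227 229 233 212 171 210 224 207 211 230 219 216 232 230 215 204 198 203 211 225 187 142
 222 222 224 230 233 235 212 172 202 188 155 177 224 231 229 235 231 221 216 201 205 220 225 206 181
 222 223 227 233 235 236 215 175 183 164 153 157 186 212 224 228 230 219 203 200 211 214 223 220 210
 221 225 232 235 235 234 214 178 163 155 152 150 149 166 204 222 230 226 213 207 220 226 224 196 188
 223 230 235 235 233 220 192 165 153 152 151 150 141 144 188 223 227
[... 6264 characters left out ...]
39 239 239 238 233 232 239 237 222
 218 218 217 219 217 218 228 238 235 233 237 240 240 239 229 231 239 239 239 236 231 235 239 237 221
 215 215 217 218 219 220 237 240 235 235 237 240 239 239 228 232 239 239 239 235 232 237 239 236 220
 219 218 217 217 219 220 240 238 239 240 239 240 239 239 230 234 239 239 237 233 234 239 239 236 220
 217 217 216 217 217 214 239 235 235 240 240 240 240 239 236 238 239 239 236 233 234 238 239 234 213
 217 219 220 218 210 184 236 218 212 237 233 234 237 237 239 240 240 239 238 237 238 240 239 234 212
shift mm [ 71.7 -10.4  -0.3] dr [-0.0002  0.0007 -0.0002] now [ 528.3 -230.4  263.3] th -0.0002 j1,6 [-0.46  1.11] F [-0.35  1.19 -0.29] w 0.0005 gf 0.0 t 16.27
```

Emit:
send_rows([
  {"xyz": [72, -16, 30], "dr": [0, 0, -0.18]},
  {"xyz": [72, -16, 60], "dr": [0, 0, -0.36]},
  {"xyz": [72, -16, 90], "dr": [0, 0, -0.54]},
  {"xyz": [72, -16, 110], "dr": [0, 0, -0.72]},
  {"xyz": [72, -16, 120], "dr": [0, 0, -0.79]},
], claw=32)

```text
clock: 16.9
eef_pos: [0.5996, -0.2149, 0.1423]
tool_rot: [0.922, 0.386, -0.001, -0.001]
force: [1.2, -0.8, 0.1]
grip_width: 0.0321
gripper_force: 0.0
```

Emit:
send_rows([
  {"xyz": [0, 0, 20], "dr": [0, 0, 0]},
  {"xyz": [0, 0, 40], "dr": [0, 0, 0]},
  {"xyz": [0, 0, 52], "dr": [0, 0, 0]},
  {"xyz": [0, 0, 59], "dr": [0, 0, 0]},
  {"xyz": [0, 0, 59], "dr": [0, 0, 0]},
])

```text
clock: 17.52
eef_pos: [0.6009, -0.2146, 0.0844]
tool_rot: [0.923, 0.385, -0.0, -0.0]
force: [0.4, 0.8, -0.1]
grip_width: 0.0319
gripper_force: 0.0
```

```bash
python3 g.py .600 -.214 .083 .79
```

```text
shift mm [-0.2 -1.   1.4] dr [-0.0002  0.0001 -0.0004] now [ 600.9 -214.6   84.4] th 0.7896 j1,6 [-0.39  0.39] F [ 0.37  0.8  -0.09] w 0.0319 gf 0.0 t 17.52
```

Emit:
send_rows([
  {"xyz": [0, 0, 0], "dr": [0, 0, 0]},
  {"xyz": [0, 0, 0], "dr": [0, 0, 0]},
  {"xyz": [0, 0, 0], "dr": [0, 0, 0]},
  {"xyz": [0, 0, 0], "dr": [0, 0, 0]},
  {"xyz": [0, 0, 0], "dr": [0, 0, 0]},
], claw=0, force=50)

```text
clock: 18.15
eef_pos: [0.6012, -0.2144, 0.085]
tool_rot: [0.923, 0.385, 0.0, 0.0]
force: [-1.7, 1.7, 7.2]
grip_width: 0.0073
gripper_force: 49.2
```

Emit:
send_rows([
  {"xyz": [0, 0, -5], "dr": [0, 0, 0]},
  {"xyz": [0, 0, -15], "dr": [0, 0, 0]},
  {"xyz": [0, 0, -25], "dr": [0, 0, 0]},
  {"xyz": [0, 0, -30], "dr": [0, 0, 0]},
  {"xyz": [0, 0, -30], "dr": [0, 0, 0]},
])

```text
clock: 18.77
eef_pos: [0.6013, -0.2146, 0.115]
tool_rot: [0.923, 0.385, 0.0, 0.0]
force: [0.5, 0.6, -0.4]
grip_width: 0.0067
gripper_force: 48.8
```

```bash
cat > wt.py <<'E'
from h import *
f=[]
for _ in range(8): ctrl.grab_frame('side'); f.append(ctrl.get_obs()['force'][2])
print('Fz',np.mean(f).round(2),np.std(f).round(2)); go(.6,-.214,.083,.79)
E
python3 wt.py
```

```text
Fz -1.71 0.44
shift mm [-0.4 -0.9 31.2] dr [-0.0003  0.0001 -0.0002] now [ 600.9 -214.4  114.2] th 0.7898 j1,6 [-0.39  0.39] F [-0.87  0.29 -1.18] w 0.0071 gf 48.8 t 19.18
```

1.71 N means about 0.17 kg, so jar1 is empty. Setting it back.

Emit:
send_rows([
  {"xyz": [0, 0, 12], "dr": [0, 0, 0]},
  {"xyz": [0, 0, 22], "dr": [0, 0, 0]},
  {"xyz": [0, 0, 27], "dr": [0, 0, 0]},
  {"xyz": [0, 0, 29], "dr": [0, 0, 0]},
  {"xyz": [0, 0, 29], "dr": [0, 0, 0]},
])

```text
clock: 19.8
eef_pos: [0.6011, -0.2145, 0.0854]
tool_rot: [0.923, 0.385, 0.0, 0.0]
force: [-0.3, 0.3, -1.6]
grip_width: 0.0068
gripper_force: 48.8
```

Emit:
send_rows([
  {"xyz": [0, 0, 0], "dr": [0, 0, 0]},
  {"xyz": [0, 0, 0], "dr": [0, 0, 0]},
  {"xyz": [0, 0, 0], "dr": [0, 0, 0]},
  {"xyz": [0, 0, -20], "dr": [0, 0, 0]},
  {"xyz": [0, 0, -70], "dr": [0, 0, 0]},
], claw=32)

```text
clock: 20.42
eef_pos: [0.5996, -0.2139, 0.1541]
tool_rot: [0.923, 0.385, -0.002, -0.002]
force: [0.7, -1.2, -0.5]
grip_width: 0.0319
gripper_force: 0.0
```

```bash
python3 g.py .421 -.241 .155 1.97
```

```text
shift mm [-145.  -107.8   -0.2] dr [-4.6000e-03 -9.0000e-04 -1.1802e+00] now [ 599.6 -213.9  154.1] th 0.7898 j1,6 [-0.39  0.39] F [ 0.69 -1.23 -0.45] w 0.0319 gf 0.0 t 20.43
```

Emit:
send_rows([
  {"xyz": [-55, 4, 0], "dr": [0, 0, -0.12]},
  {"xyz": [-110, 8, 0], "dr": [0, 0, -0.24]},
  {"xyz": [-165, 13, 0], "dr": [0, 0, -0.35]},
  {"xyz": [-213, 17, 0], "dr": [0, 0, -0.35]},
  {"xyz": [-213, 17, 0], "dr": [0, 0, -0.35]},
])

```text
clock: 21.05
eef_pos: [0.4612, -0.3801, 0.1556]
tool_rot: [0.843, 0.538, -0.0, 0.0]
force: [0.4, 0.5, -0.8]
grip_width: 0.0315
gripper_force: 0.0
```

```bash
python3 g.py .462 -.377 .0835 1.14
```

```text
shift mm [ 3.2 -0.6 72.1] dr [ 0.0002  0.0005 -0.0038] now [ 461.2 -380.1  155.6] th 1.1362 j1,6 [-0.74 -0.3 ] F [ 0.42  0.46 -0.82] w 0.0315 gf 0.0 t 21.05
```

Emit:
send_rows([
  {"xyz": [0, 0, 25], "dr": [0, 0, 0]},
  {"xyz": [0, 0, 50], "dr": [0, 0, 0]},
  {"xyz": [0, 0, 64], "dr": [0, 0, 0]},
  {"xyz": [0, 0, 71], "dr": [0, 0, 0]},
  {"xyz": [0, 0, 71], "dr": [0, 0, 0]},
])

```text
clock: 21.68
eef_pos: [0.4634, -0.3775, 0.0844]
tool_rot: [0.842, 0.54, -0.0, -0.0]
force: [-0.0, -1.4, -0.5]
grip_width: 0.0323
gripper_force: 0.0
```

Emit:
send_rows([
  {"xyz": [0, 0, 0], "dr": [0, 0, 0]},
  {"xyz": [0, 0, 0], "dr": [0, 0, 0]},
  {"xyz": [0, 0, 0], "dr": [0, 0, 0]},
  {"xyz": [0, 0, 0], "dr": [0, 0, 0]},
  {"xyz": [0, 0, 0], "dr": [0, 0, 0]},
], claw=0)

```text
clock: 22.3
eef_pos: [0.4636, -0.3783, 0.085]
tool_rot: [0.842, 0.54, 0.0, 0.001]
force: [-0.9, -2.2, 5.7]
grip_width: 0.007
gripper_force: 50.3
```

Emit:
send_rows([
  {"xyz": [0, 0, -5], "dr": [0, 0, 0]},
  {"xyz": [0, 0, -15], "dr": [0, 0, 0]},
  {"xyz": [0, 0, -25], "dr": [0, 0, 0]},
  {"xyz": [0, 0, -30], "dr": [0, 0, 0]},
  {"xyz": [0, 0, -30], "dr": [0, 0, 0]},
])

```text
clock: 22.92
eef_pos: [0.4634, -0.3779, 0.115]
tool_rot: [0.842, 0.54, 0.0, 0.0]
force: [0.2, 0.8, -1.6]
grip_width: 0.0072
gripper_force: 49.4
```

```bash
python3 wt.py
```

```text
Fz -1.82 0.5
shift mm [205.9  56.1  31.2] dr [-4.000e-04 -1.000e-04  3.497e-01] now [ 463.1 -377.6  114.2] th 1.1397 j1,6 [-0.73 -0.3 ] F [ 1.16 -0.43 -1.99] w 0.0073 gf 49.4 t 23.32
```

Jar2 is empty too (1.82 N). Setting it back and going to jar3.

Emit:
send_rows([
  {"xyz": [0, 0, 12], "dr": [0, 0, 0]},
  {"xyz": [0, 0, 22], "dr": [0, 0, 0]},
  {"xyz": [0, 0, 27], "dr": [0, 0, 0]},
  {"xyz": [0, 0, 29.5], "dr": [0, 0, 0]},
  {"xyz": [0, 0, 29.5], "dr": [0, 0, 0]},
])

```text
clock: 23.95
eef_pos: [0.4631, -0.3779, 0.0852]
tool_rot: [0.842, 0.54, -0.0, 0.0]
force: [-1.6, -0.4, 3.6]
grip_width: 0.0069
gripper_force: 50.0
```

Emit:
send_rows([
  {"xyz": [0, 0, 0], "dr": [0, 0, 0]},
  {"xyz": [0, 0, 0], "dr": [0, 0, 0]},
  {"xyz": [0, 0, 0], "dr": [0, 0, 0]},
  {"xyz": [0, 0, -20], "dr": [0, 0, 0]},
  {"xyz": [0, 0, -70], "dr": [0, 0, 0]},
], claw=32)

```text
clock: 24.58
eef_pos: [0.462, -0.3767, 0.1537]
tool_rot: [0.842, 0.54, -0.001, -0.002]
force: [0.7, -1.6, 0.1]
grip_width: 0.0319
gripper_force: 0.0
```

```bash
python3 g.py .421 -.241 .154 1.97
```

```text
shift mm [106.1 -93.9   0.3] dr [-0.0035 -0.003  -0.8301] now [ 462.  -376.7  153.7] th 1.1399 j1,6 [-0.73 -0.3 ] F [ 0.69 -1.63  0.11] w 0.0319 gf 0.0 t 24.57
```

Emit:
send_rows([
  {"xyz": [35, -31, 0], "dr": [0, 0, -0.17]},
  {"xyz": [70, -62, 0], "dr": [0, 0, -0.34]},
  {"xyz": [106, -94, 0], "dr": [0, 0, -0.51]},
  {"xyz": [106, -94, 0], "dr": [0, 0, -0.68]},
  {"xyz": [106, -94, 0], "dr": [0, 0, -0.83]},
])

```text
clock: 25.2
eef_pos: [0.4221, -0.2416, 0.1552]
tool_rot: [0.55, 0.835, 0.0, 0.0]
force: [0.3, -0.7, 0.0]
grip_width: 0.032
gripper_force: 0.0
```

Emit:
send_rows([
  {"xyz": [0, 0, 15], "dr": [0, 0, 0]},
  {"xyz": [0, 0, 35], "dr": [0, 0, 0]},
  {"xyz": [0, 0, 55], "dr": [0, 0, 0]},
  {"xyz": [0, 0, 65], "dr": [0, 0, 0]},
  {"xyz": [0, 0, 70], "dr": [0, 0, 0]},
])

```text
clock: 25.82
eef_pos: [0.4218, -0.242, 0.0841]
tool_rot: [0.554, 0.833, 0.0, -0.001]
force: [-0.2, -0.2, -0.2]
grip_width: 0.0318
gripper_force: 0.0
```

```bash
python3 g.py .421 -.241 .0835 1.97
```

```text
shift mm [ 1.3 -0.3  0.6] dr [-0.0006 -0.0009 -0.002 ] now [ 421.8 -242.    84.1] th 1.968 j1,6 [-0.58 -0.98] F [-0.22 -0.21 -0.18] w 0.0318 gf 0.0 t 25.82
```

Emit:
send_rows([
  {"xyz": [0, 0, 0], "dr": [0, 0, 0]},
  {"xyz": [0, 0, 0], "dr": [0, 0, 0]},
  {"xyz": [0, 0, 0], "dr": [0, 0, 0]},
  {"xyz": [0, 0, 0], "dr": [0, 0, 0]},
  {"xyz": [0, 0, 0], "dr": [0, 0, 0]},
], claw=0, force=60)

```text
clock: 26.45
eef_pos: [0.4221, -0.2422, 0.085]
tool_rot: [0.553, 0.833, 0.0, 0.0]
force: [-0.5, -0.2, -4.6]
grip_width: 0.0068
gripper_force: 58.3
```

Emit:
send_rows([
  {"xyz": [0, 0, -5], "dr": [0, 0, 0]},
  {"xyz": [0, 0, -15], "dr": [0, 0, 0]},
  {"xyz": [0, 0, -25], "dr": [0, 0, 0]},
  {"xyz": [0, 0, -30], "dr": [0, 0, 0]},
  {"xyz": [0, 0, -30], "dr": [0, 0, 0]},
])

```text
clock: 27.08
eef_pos: [0.4223, -0.2423, 0.1155]
tool_rot: [0.553, 0.833, -0.0, 0.001]
force: [-1.0, 0.7, -4.3]
grip_width: 0.0067
gripper_force: 58.4
```

```bash
python3 wt.py; python3 g.py .571 .064 .26 1.97
```

```text
Fz -3.76 0.43
shift mm [-43.3 175.   31.7] dr [-4.0000e-04 -2.0000e-04  1.1798e+00] now [ 422.  -242.1  114.7] th 1.9698 j1,6 [-0.58 -0.98] F [ 0.82  0.25 -3.73] w 0.0066 gf 58.4 t 27.48
shift mm [ 224.2  256.2 -145.3] dr [-0.0002 -0.0003 -0.0002] now [ 422.  -242.1  114.7] th 1.9698 j1,6 [-0.58 -0.98] F [ 0.82  0.25 -3.73] w 0.0066 gf 58.4 t 27.48
```

Jar3 weighs 3.76 N (0.38 kg), so it is the full one. Carrying it to the plate.

Emit:
send_rows([
  {"xyz": [0, 0, -20], "dr": [0, 0, 0]},
  {"xyz": [0, 0, -55], "dr": [0, 0, 0]},
  {"xyz": [15, 17, -85], "dr": [0, 0, 0]},
  {"xyz": [40, 46, -100], "dr": [0, 0, 0]},
  {"xyz": [70, 80, -105], "dr": [0, 0, 0]},
])

```text
clock: 28.1
eef_pos: [0.4694, -0.1461, 0.221]
tool_rot: [0.553, 0.833, 0.0, 0.001]
force: [1.2, -0.2, -5.2]
grip_width: 0.0067
gripper_force: 58.7
```

Emit:
send_rows([
  {"xyz": [30, 34, 0], "dr": [0, 0, 0]},
  {"xyz": [60, 69, 0], "dr": [0, 0, 0]},
  {"xyz": [90, 103, 0], "dr": [0, 0, 0]},
  {"xyz": [115, 131, 0], "dr": [0, 0, 0]},
  {"xyz": [135, 154, 0], "dr": [0, 0, 0]},
])

```text
clock: 28.72
eef_pos: [0.5583, 0.0392, 0.2196]
tool_rot: [0.553, 0.833, -0.0, -0.0]
force: [0.0, -0.8, -3.9]
grip_width: 0.0064
gripper_force: 58.7
```

Emit:
send_rows([
  {"xyz": [13, 15, 0], "dr": [0, 0, 0]},
  {"xyz": [19, 22, 0], "dr": [0, 0, 0]},
  {"xyz": [19, 22, 0], "dr": [0, 0, 0]},
  {"xyz": [19, 22, 0], "dr": [0, 0, 0]},
  {"xyz": [19, 22, 0], "dr": [0, 0, 0]},
])

```text
clock: 29.35
eef_pos: [0.5707, 0.063, 0.22]
tool_rot: [0.553, 0.833, -0.0, -0.0]
force: [-0.3, -0.7, -3.9]
grip_width: 0.0065
gripper_force: 58.7
```

```bash
python3 g.py .571 .064 .122 1.97
```

```text
shift mm [ 0.8  0.7 98. ] dr [-0.0001  0.0001 -0.001 ] now [570.7  63.  220. ] th 1.969 j1,6 [ 0.06 -0.34] F [-0.31 -0.69 -3.89] w 0.0065 gf 58.7 t 29.35
```

Emit:
send_rows([
  {"xyz": [0, 0, 30], "dr": [0, 0, 0]},
  {"xyz": [0, 0, 60], "dr": [0, 0, 0]},
  {"xyz": [0, 0, 80], "dr": [0, 0, 0]},
  {"xyz": [0, 0, 91], "dr": [0, 0, 0]},
  {"xyz": [0, 0, 95], "dr": [0, 0, 0]},
])

```text
clock: 29.98
eef_pos: [0.5708, 0.0635, 0.1247]
tool_rot: [0.553, 0.833, -0.0, -0.0]
force: [-0.0, 0.7, -3.5]
grip_width: 0.0064
gripper_force: 59.0
```

Emit:
send_rows([
  {"xyz": [0, 0, 1], "dr": [0, 0, 0]},
  {"xyz": [0, 0, 2], "dr": [0, 0, 0]},
  {"xyz": [0, 0, 3], "dr": [0, 0, 0]},
  {"xyz": [0, 0, 4], "dr": [0, 0, 0]},
  {"xyz": [0, 0, 4], "dr": [0, 0, 0]},
])

```text
clock: 30.6
eef_pos: [0.5709, 0.0637, 0.1209]
tool_rot: [0.553, 0.833, 0.0, 0.0]
force: [0.7, -0.2, -3.0]
grip_width: 0.0064
gripper_force: 59.0
```

```bash
python3 g.py .571 .064 .120 1.97
```

```text
shift mm [0.2 0.2 0.9] dr [ 0.      0.     -0.0002] now [570.9  63.7 120.9] th 1.9698 j1,6 [ 0.06 -0.34] F [ 0.73 -0.16 -3.04] w 0.0064 gf 59.0 t 30.6
```

Emit:
send_rows([
  {"xyz": [0, 0, 0.5], "dr": [0, 0, 0]},
  {"xyz": [0, 0, 1], "dr": [0, 0, 0]},
  {"xyz": [0, 0, 1.3], "dr": [0, 0, 0]},
  {"xyz": [0, 0, 1.3], "dr": [0, 0, 0]},
  {"xyz": [0, 0, 1.3], "dr": [0, 0, 0]},
])

```text
clock: 31.22
eef_pos: [0.571, 0.0637, 0.1202]
tool_rot: [0.553, 0.833, 0.0, 0.0]
force: [-2.9, -0.9, 6.4]
grip_width: 0.0067
gripper_force: 60.3
```

```bash
python3 wt.py
```

```text
Fz 7.36 0.51
shift mm [-267.1  -81.2   37.2] dr [ 5.0000e-04 -1.0000e-04  1.1798e+00] now [571.   63.7 120.2] th 1.9698 j1,6 [ 0.06 -0.34] F [-2.84 -0.68  8.36] w 0.0065 gf 60.3 t 31.62
```

Emit:
send_rows([
  {"xyz": [0, 0, -0.6], "dr": [0, 0, 0]},
  {"xyz": [0, 0, -0.6], "dr": [0, 0, 0]},
  {"xyz": [0, 0, -0.6], "dr": [0, 0, 0]},
  {"xyz": [0, 0, -0.6], "dr": [0, 0, 0]},
  {"xyz": [0, 0, -0.6], "dr": [0, 0, 0]},
], claw=30)

```text
clock: 32.25
eef_pos: [0.5709, 0.0637, 0.1202]
tool_rot: [0.553, 0.833, -0.0, -0.0]
force: [-0.4, -0.2, 0.5]
grip_width: 0.0301
gripper_force: 0.0
```

Emit:
send_rows([
  {"xyz": [0, 0, -10], "dr": [0, 0, 0]},
  {"xyz": [0, 0, -40], "dr": [0, 0, 0]},
  {"xyz": [0, 0, -90], "dr": [0, 0, 0]},
  {"xyz": [-40, 0, -130], "dr": [0, 0, 0]},
  {"xyz": [-100, 0, -130], "dr": [0, 0, 0]},
])

```text
clock: 32.88
eef_pos: [0.6119, -0.0285, 0.2549]
tool_rot: [0.552, 0.834, 0.002, 0.003]
force: [1.9, -0.2, 0.2]
grip_width: 0.0299
gripper_force: 0.0
```

Emit:
send_rows([
  {"xyz": [-60, 60, 0], "dr": [0, 0, 0]},
  {"xyz": [-100, 100, 0], "dr": [0, 0, 0]},
  {"xyz": [-100, 100, 0], "dr": [0, 0, 0]},
  {"xyz": [-100, 100, 0], "dr": [0, 0, 0]},
  {"xyz": [-100, 100, 0], "dr": [0, 0, 0]},
])

```text
clock: 33.5
eef_pos: [0.7399, -0.0813, 0.2505]
tool_rot: [0.553, 0.833, -0.0, -0.0]
force: [-0.4, -0.4, -0.9]
grip_width: 0.0301
gripper_force: 0.0
```

```bash
python3 - <<'E'
from h import *
go(.5,-.2,.25,1.57)
m,im=snap('side','side9'); m2,im2=snap('scene','scene9')
a=cv2.imread('pics/side0.png'); 
P=[[.5715,.064,.135],[.5715,.064,.115],[.6,-.214,.09],[.462,-.377,.09]]
print([proj(m,p).round(0) for p in P])
d=np.abs(im.astype(int)-a).max(2)
for n,p in(('roll',[.6917,-.1392,.04]),('thermo',tri([(m2,288*.64,305*.64),(m,478*.64,310*.64)])),('jar1',[.6,-.214,.08]),('jar2',[.462,-.377,.08]),('jar3old',[.421,-.241,.05])):
    u,v=proj(m,p).astype(int); print(n,(u,v),'mean diff',d[v-12:v+13,u-12:u+13].mean().round(1))
h=cv2.cvtColor(cv2.GaussianBlur(im,(3,3),0),cv2.COLOR_BGR2GRAY)
u,v=proj(m,[.5715,.064,.115]).astype(int)
for r in range(v-30,v+31,4): print(' '.join('%3d'%t for t in h[r,u-36:u+37:4]))
E
```

```text
shift mm [ -16.1 -267.2    0.6] dr [-5.e-04 -3.e-04  4.e-01] now [739.9 -81.3 250.5] th 1.97 j1,6 [-0.15 -0.55] F [-0.39 -0.38 -0.87] w 0.0301 gf 0.0 t 33.5
[array([266., 156.]), array([266., 160.]), array([215., 247.]), array([128., 269.])]
roll (np.int64(261), np.int64(251)) mean diff 10.0
thermo (np.int64(305), np.int64(198)) mean diff 40.1
jar1 (np.int64(215), np.int64(248)) mean diff 9.0
jar2 (np.int64(129), np.int64(271)) mean diff 14.9
jar3old (np.int64(154), np.int64(226)) mean diff 23.7
 72  68 153 153 153 154 155 155 156 156  92  56  46  73  59  35  37  36  35
 60  77 154 154 155 155 156 155 155 102  59  68  64  55  37  37  35  38  36
 58 109 155 155 155 155 156 156 119  59  69  67  65  64  39  37  37  36  38
 85 151 155 155 156 156 156 125  56  69  69  66  66  61  35  35  37  36  37
151 155 155 124 122 151 141  58  67  67  66  68  67  61  36  37  36  36  39
113 150 110  55 113 100  89  68  97 110 106  94  71  67  39  37  36  37  38
103  79  43  85 107  59  72  87  95 121 138 136 103  68  46  37  36  38  38
 85  56  52  64  48  58 126 109 104  92 125 145 140 103  61  42  39  38  39
 63 160 143  56  43  77 104 104 118  98 103 112 144 112  54  61  40  40  41
148 163 147  54  58  57 137 123  98 117  97  90 131  97  39  40  64  57  42
165 155  64  80  60  53 104 148 145 107  87  44  74  68  31  30  33  45  67
157  71  75  62  55  51  79 103 137 153 131  51  43  40  33  32  33  33  33
 56  73  69  56  59  48  73  84  94 102  65  35  43  42  32  30  32  31  32
 97  88  58  58  57  54  58  81  86  84  74  35  37  34  49  33  32  34  36
 70  81  56  60  57  59  53  52  69  73  65  43  34  34  37  34  34  39  37
144  84  64  58  57  57  57  54  45  41  40  43  35  34  34  33  78 157 152
```

The side view, read numerically, has the jar standing at the plate's middle, and jar1, jar2 and the roll unchanged. The arm hides the thermometer there, but nothing passed below 0.25 m near it. The gripper is clear of everything, so I hand in.

```bash
python3 -c "
from h import *
print(ctrl.finish_job())"
```

```text
the job is handed in; nothing more can be done
None
```

I handed the job in at about 34 s: the chestnuts are in the tray, the brush is back on the table, and I pressed the tare button to its stop. The full jar (jar3 in my numbering, about 0.38 kg) stands in the middle of the plate and the two empty ones are back on the table; I did not check the display for zero, and the arm hid the thermometer in the last picture.

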